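# Bulge check: phone under the thickness bridge

### The job

Check the blue phone for a bulge: push it along the counter with the fingertips, lengthwise and either end first, in at the flared mouth of the gauge and under its low yellow bridge until it meets the stop at the far end, then take the hand clear. Keep it flat on the counter the whole way, never lifted or tipped, and leave the other things where they are.

Things in the scene. Friction and masses are not known exactly. Their poses are not given: they have to be found in the camera images.
- blue_phone: the dark blue phone, 145 long (its x) x 72 wide (its y), 8 thick at its edges and 11 at the camera bump on its upper side, about 0.2 kg, lying loose on the counter, rounded corners; origin at the centre of its underside, z up. Starts to the robot's right of the gauge, out of line with it. It slides under a push of 1 to 3 N.
- gauge: thickness gauge fixed to the counter: two dark steel side rails 14 high, 82 apart inside, 110 outside, from x -30 to +80, joined by a yellow bridge plate, and a stop at the far end. Origin on the counter on the channel's centre line; the phone goes in along +x (roughly to the robot's left), z up. With the phone home its centre is at x +2.5, its near end at x -70, just outside the mouth
- gauge_bridge (a point): on the counter under the middle of the yellow bridge (gauge x +22.5, y 0): plate 55 along x, 110 wide, underside 14 and top 22 above the counter, screw heads to 26
- gauge_stop (a point): on the counter, middle of the stop's black rubber face (gauge x +75, y 0) that the phone's leading end must meet; the stop is 14 high
- gauge_mouth (a point): on the counter, middle of the flared mouth (gauge x -55, y 0), about 125 wide: lead-in walls 14 high funnel from here to the rails at gauge x -30
- sign_foot (a point): middle of the dark foot plate (about 100x120) of a tall thin sign, 0.52 m high, fixed to the counter behind the work; keep the arm and the hand clear of it
- pink_phone: a pink phone, 133x67x12, a bystander at the right back; origin at the centre of its underside
- multimeter: orange and black multimeter, 150x78x43, a bystander; origin at the centre of its underside
- tape_roll: roll of cream tape lying flat, 100 across, 25 high, a bystander; origin at the centre of its underside
- flux_jar: small jar with green lid, 42 across, 27 high, a bystander; origin at the centre of its underside
- solder_spool: spool of solder, 54 across, 27 high, a bystander; origin at the centre of its underside
- driver: small red screwdriver lying behind the gauge, 134 long along its y, 10 thick, a bystander; origin at the centre of its underside
- bottle: white bottle with blue cap, 62 across, 116 high, standing left of the gauge, a bystander; origin at the centre of its underside

How it is judged (in metres and radians):
On the way:
1. the phone's leading end is in the channel just under the bridge, lengthwise and flat (x of blue_phone in the frame of gauge above -0.072 m and y of blue_phone in the frame of gauge between -0.015 and 0.015 m and angle between the x axis of blue_phone and the x axis of gauge, either way round below 0.2 rad and angle between blue_phone's own z axis and vertical below 0.06 rad).
At the end, for the whole second after the job is handed in: the blue phone lies flat in the gauge, lengthwise, its leading end within 6 mm of the stop, centred within 8 mm and square within 0.1 rad, at rest; every bystander is within 15 mm of where it started (x of blue_phone in the frame of gauge between -0.0035 and 0.0085 m and y of blue_phone in the frame of gauge between -0.008 and 0.008 m and angle between the x axis of blue_phone and the x axis of gauge, either way round below 0.1 rad and angle between blue_phone's own z axis and vertical below 0.05 rad and height (world z) of blue_phone below 0.004 m and linear speed of blue_phone below 0.02 m/s and distance of each of pink_phone, multimeter, tape_roll, flux_jar, solder_spool, driver, bottle from where it was at the start of the episode below 0.015 m); the robot touches nothing.
It fails at once if the blue phone is lifted off the counter (more than 10 mm) (height (world z) of blue_phone above 0.01 m).
It fails at once if the blue phone is tipped (more than 0.12 rad) (angle between blue_phone's own z axis and vertical above 0.12 rad).
It fails at once if a bystander is moved more than 15 mm (distance of any of pink_phone, multimeter, tape_roll, flux_jar, solder_spool, driver, bottle from where it was at the start of the episode above 0.015 m).
It also fails if it takes over 72 s, if anything falls off the work surface, if the arm or the gripper's body presses on something with over 40 N, if the wrist force passes 120 N, or if a joint passes its speed limit or range.

### The arm

A 7-joint arm with a two-finger parallel gripper is mounted at the origin on a cart in front of the work surface, level with it; the furniture and walls round the work are solid. World frame = base frame: x ahead of the robot, y to its left, z up, the work surface at z = 0. Lengths are in m, angles in degrees, forces in N, time in s.
With the tool pointing down it reaches from about 0.35 to 0.775 m from the base axis. Payload 3.1 kg.
Tool frame: the origin (TCP) lies on the centre line of the jaws, within the pads' length; the fingertips stand 17 mm ahead of it and the grasp point (between the pads) lies 2 mm behind it (robot.tip_reach is the distance from the TCP to the fingertips, in m); z points along the fingers, y is the line along which they close (so a half turn about z gives the same grasp; the last joint's range is limited). The gripper opens to 85 mm and grips with 20 to 120 N. Pads are 22 mm wide; open, the fingers measure 114 mm over their backs; the gripper's body (76 mm by 85 mm) begins 54 mm behind the grasp point. The pads swing forward as they close: fully open they stand 13 mm farther back than shut.
Start: joints at [72.095, 17.813, 0.802, 86.603, -0.252, 75.585, -1.558], TCP at [0.147, -0.53, 0.248] pointing down, gripper open.
Joint ranges: [-154.91, 154.91], [-16.99, 109.72], [-72.82, 74.43], [7.12, 147.25], [-82.49, 262.49], [11.32, 116.49], [-174.64, 174.64]. Speed limits (degrees/s): [159.86, 159.86, 180, 180, 180, 180, 180].

### API

Orientations are given as [roll, pitch, yaw] about the fixed x, y, z axes, in that order (R = Rz(yaw) Ry(pitch) Rx(roll)).
In Python, from station import robot, fingers, vision, workorder, recognise gives the robot as it stands. Calls block until the motion is done:
- robot.move_to(position, orientation): joint-space move of the TCP to a pose.
- robot.line_to(position, orientation=None, velocity=0.15, f_stop=None): straight line of the TCP; orientation=None keeps the orientation; velocity is the mean speed in m/s. With f_stop (N) it stops when the force on the tool has changed by that much, and returns True; else False.
- robot.move_j(angles): joint-space move.
- fingers.gripper_to(opening, force=None): opening from 0.0 (shut) to 1.0 (fully open); force is the grip in N (None keeps the last); returns when the fingers have stopped.
- robot.pause(seconds).
- robot.inverse_kinematics(position, orientation): joint angles nearest the present ones, or None.
- vision.grab_frame(name): name is "side" or "top"; returns the picture (400x640x3 uint8, red, green, blue); there is no depth.
- vision.calibration(name): a dict with "mtx" (3x3 intrinsics, pixels), "extrinsics" (4x4, takes a point from world to camera coordinates). Camera axes: x right, y up, looking along -z (the intrinsics and any distortion apply to the point x, -y, -z); pixel columns grow to the right and rows downward; lengths in m; the calibration is good to about 2 mm. A picture is of the moment at which its call begins. calibration takes no time and is no camera call.
A pose or a line that the arm cannot do raises robot.PlanningError and nothing moves.
- workorder.close_job(): hands the job in; it is judged then, once.
Trained networks look in the newest picture that a camera, given by its name, has taken for a name from the list of things; names that differ only in an ending like _2 or _b are one class to them, and where a whole thing is asked for, a point or a joint stands for the part that bears it (a point fixed in the world has none). Each returns a list of dicts, best first, with "p" (0 to 1); they miss things now and then, are a little off and sometimes report something else, mostly with a low value. They report only what shows in the picture. A call takes as long as a camera call.
- recognise(label, camera): "rect" ([centre column, centre row, width, height] in pixels, round what is visible of it).
Readings, each from a call of its own:
- robot.current_time_s(): time.
- robot.current_joint_positions(): joint angles.
- robot.current_dq(): joint speeds.
- robot.current_joint_torque(): joint torques, N m.
- robot.current_tool_pos(): TCP position.
- robot.current_eef_rot(): TCP orientation.
- robot.current_contact_force(): force on the tool from outside, world axes, zero at the start.
- robot.current_torque(): the same for the moment, N m.
- robot.current_finger_gap(): opening from 0.0 (shut) to 1.0 (fully open).
- robot.current_gripper_force(): force on a finger pad.
Only numpy, scipy, OpenCV 4.12 (cv2) and the standard library are available. Lean on these libraries where they do the work, as an engineer would, in place of code of your own. Each camera call takes 0.05 s, during which the arm holds its last target. There are 200 camera calls.

## Working session

There is one attempt and no reset: what is moved stays moved. The work goes in short steps, each a Python script; the robot and the scene stay as the last script left them, time stands still between calls to the robot, and variables do not carry over. Pictures are saved under pics/ and viewed, at most 10 in all, crops included, and the job is handed in when it is done.

```bash
ls; mkdir -p pics; cat > h.py <<'E'
import numpy as np, cv2
from station import robot, fingers, vision, workorder, recognise
def cal(n):
    c=vision.calibration(n); return np.array(c["mtx"]),np.array(c["extrinsics"]),c
def proj(n,P):
    K,E,_=cal(n); p=E@np.r_[P,1]; q=np.array([p[0],-p[1],-p[2]]); u=K@q; return u[:2]/u[2]
def unproj(n,uv,z=0.0):
    K,E,_=cal(n); d=np.linalg.inv(K)@np.array([uv[0],uv[1],1.]); d=np.array([d[0],-d[1],-d[2]])
    R=E[:3,:3];t=E[:3,3]; o=-R.T@t; w=R.T@d; return o+w*(z-o[2])/w[2]
def snap(n,f):
    im=vision.grab_frame(n); cv2.imwrite(f"pics/{f}.png",im[:,:,::-1]); return im
E
python3 - <<'E'
from h import *
for n in("top","side"):
    snap(n,n+"0"); K,E,c=cal(n); print(n,c.keys(),K.tolist(),(-E[:3,:3].T@E[:3,3]).round(3))
    for l in["blue_phone","gauge","gauge_bridge","gauge_stop","gauge_mouth","sign_foot","pink_phone","multimeter","tape_roll","flux_jar","solder_spool","driver","bottle"]:
        r=recognise(l,n)
        for d in r[:2]: print(l,np.round(d["rect"],1),round(d["p"],2),unproj(n,d["rect"][:2]).round(3)[:2])
print(robot.tip_reach,robot.current_eef_rot(),robot.current_time_s())
E
```

```text
pics
top dict_keys(['mtx', 'extrinsics']) [[380.72590823824305, 0.0, 316.86299544876096], [0.0, 380.72590823824305, 195.67564818821168], [0.0, 0.0, 1.0]] [0.287 0.022 1.455]
blue_phone [363.6 192.5  40.4  25.8] 0.98 [ 0.558 -0.176]
gauge [263.1 200.1  38.2  37.9] 0.58 [0.517 0.213]
gauge_bridge [265.4 200.1  36.5  36.1] 0.67 [0.518 0.204]
gauge_stop [260.3 200.4  31.2  31.5] 0.97 [0.516 0.224]
gauge_stop [423.2 166.9  36.5  31.6] 0.38 [ 0.668 -0.411]
gauge_mouth [263.1 198.4  38.9  35.6] 0.57 [0.524 0.213]Traceback (most recent call last):
  File "<stdin>", line 5, in <module>
ValueError: it knows: blue_phone, bottle, driver, flux_jar, gauge, gauge_bridge, gauge_mouth, gauge_stop, multimeter, pink_phone, solder_spool, tape_roll
```

```bash
python3 - <<'E'
from h import *
for n in("top","side"):
    im=snap(n,n+"1"); K,E,c=cal(n); print(n,(-E[:3,:3].T@E[:3,3]).round(3))
    for l in["blue_phone","gauge","gauge_bridge","gauge_stop","pink_phone","multimeter","tape_roll","flux_jar","solder_spool","driver","bottle"]:
        for d in recognise(l,n)[:1]: print(l,np.round(d["rect"],1),round(d["p"],2),unproj(n,d["rect"][:2]).round(3)[:2])
    if n=="top": cv2.imwrite("pics/topc.png",cv2.resize(im[150:250,220:420,::-1],None,fx=4,fy=4,interpolation=cv2.INTER_CUBIC))
print(robot.tip_reach,robot.current_eef_rot(),robot.current_time_s())
E
```

```text
top [0.287 0.022 1.455]
blue_phone [363.4 195.8  42.9  23.8] 0.79 [ 0.545 -0.175]
gauge [263.4 198.8  44.1  36.8] 0.56 [0.522 0.212]
gauge_bridge [264.9 198.9  44.1  38.1] 0.86 [0.522 0.206]
gauge_stop [264.6 198.2  41.5  37.2] 0.67 [0.525 0.207]
pink_phone [424.3 167.8  36.   30.7] 0.94 [ 0.664 -0.415]
multimeter [243.  231.   37.2  24.4] 0.96 [0.396 0.283]
tape_roll [212.6 166.6  27.7  22.5] 0.62 [0.644 0.417]
flux_jar [342.9 158.2  12.9  11.4] 0.61 [ 0.694 -0.093]
solder_spool [311.1 233.5  11.4  15.6] 0.45 [0.394 0.024]
driver [212.2 165.8  26.3  23.7] 0.48 [0.648 0.418]
bottle [207.2 192.8  20.7  15.4] 0.66 [0.54 0.43]
side [1.555 0.092 1.026]
blue_phone [263.1 216.4  50.5  21.3] 0.64 [ 0.546 -0.161]
gauge [386.5 211.2  58.7  37.4] 0.66 [0.517 0.211]
gauge_bridge [383.2 210.6  52.8  40.8] 0.69 [0.514 0.201]
gauge_stop [383.8 212.8  57.1  33.7] 0.86 [0.524 0.202]
pink_phone [170.8 243.6  48.8  31.5] 0.91 [ 0.661 -0.411]
multimeter [408.9 181.6  50.5  27.3] 0.87 [0.38  0.289]
tape_roll [461.7 238.6  40.8  29. ] 0.96 [0.623 0.418]
flux_jar [277.6 250.   11.8  12.7] 0.7 [ 0.678 -0.102]
solder_spool [325.9 177.8  19.9  16.8] 0.81 [0.365 0.021]
bottle [458.9 201.7  22.1  36. ] 0.93 [0.471 0.434]
0.017 [1.79999219e+02 2.44002598e-03 1.55183360e+01] 1.5
```

View pics/top1.png

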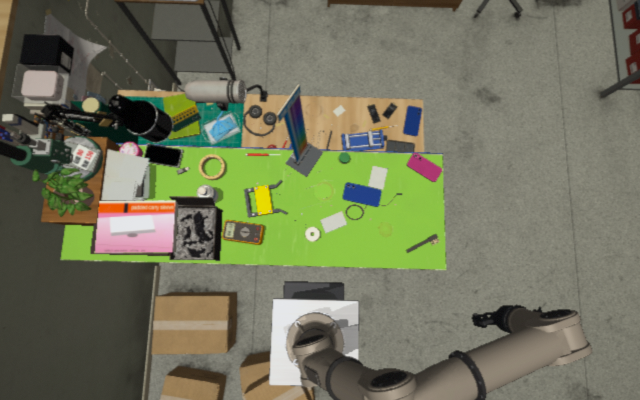

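View pics/side1.png

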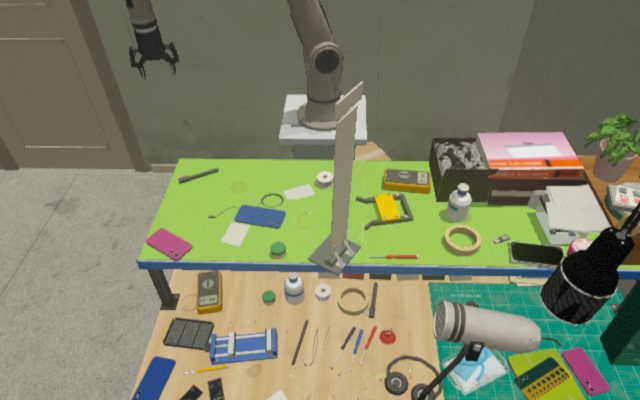

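View pics/topc.png

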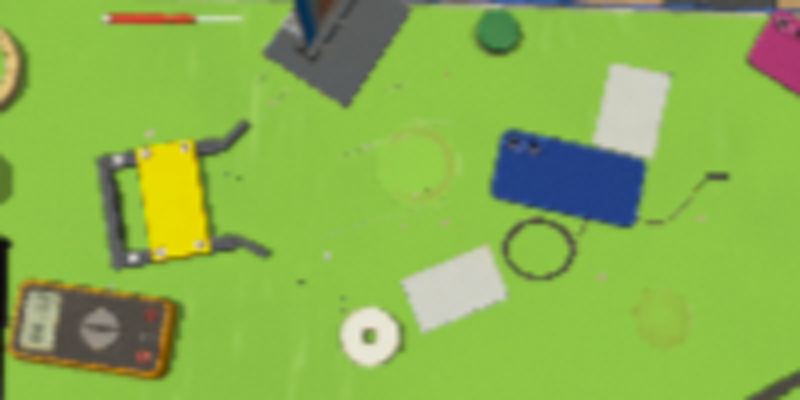

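The top view shows the yellow bridge at about (264,199) px, with the mouth opening right. The blue phone is at (362,194), about 18° out of line. The space between them is clear, apart from the sign foot behind at (305,160) and the spool at (312,234). Next I'll measure poses by colour moments in both cameras.

```bash
cat >> h.py <<'E'
def blob(n,im,lo,hi,win,z):
    """centre and long-axis angle (deg) in world of a colour blob lying at height z"""
    hsv=cv2.cvtColor(im,cv2.COLOR_RGB2HSV); m=cv2.inRange(hsv,lo,hi); k=np.zeros_like(m); a,b,c,d=win; k[b:d,a:c]=m[b:d,a:c]
    N,L,S,C=cv2.connectedComponentsWithStats(k); i=1+S[1:,4].argmax(); v,u=np.where(L==i)
    K,E,_=cal(n); P=np.array([unproj(n,p,z)[:2] for p in zip(u+0.0,v+0.0)])
    rw=cv2.minAreaRect(P.astype(np.float32)*1000)
    ctr=P.mean(0); w,V=np.linalg.eigh(np.cov((P-ctr).T)); d=V[:,1]; d=d*np.sign(d[1])
    return ctr.round(4),round(float(np.degrees(np.arctan2(d[1],d[0]))),1),len(u),np.sqrt(12*w).round(4)
B=((105,100,40),(128,255,255)); Y=((22,150,120),(32,255,255))
WB={"top":(230,175,400,225),"side":(220,180,430,240)}
E
python3 - <<'E'
from h import *
for n in("top","side"):
    im=cv2.imread(f"pics/{n}1.png")[:,:,::-1].copy()
    print(n,blob(n,im,*B,WB[n],.008),blob(n,im,*Y,WB[n],.022))
E
```

```text
top (array([ 0.5498, -0.1679]), 79.5, 599, array([0.0661, 0.1377])) (array([0.5149, 0.2105]), 11.2, 427, array([0.0573, 0.1104]))
side (array([ 0.5505, -0.1701]), 80.5, 661, array([0.0633, 0.1364])) (array([0.5196, 0.2093]), 10.5, 500, array([0.057 , 0.1129]))
```

```bash
cat > ov.py <<'E'
from h import *
import sys
def fr(o,psi,p): c,s=np.cos(psi),np.sin(psi); return np.array([o[0]+c*p[0]-s*p[1],o[1]+s*p[0]+c*p[1],p[2]])
def overlay(bc,psid,ph,phd,src,out,only=("top","side")):
    psi=np.radians(psid); g=fr(bc,psi,(-.0225,0,0)); outs=[]
    for n in only:
        im=cv2.imread(f"pics/{src[n]}.png"); a,b,c,d={"top":(235,170,395,230),"side":(230,182,420,238)}[n]; S=4.2
        big=cv2.resize(im[b:d,a:c],None,fx=S,fy=S,interpolation=cv2.INTER_CUBIC)
        def poly(P,col,o,ps):
            q=np.array([(proj(n,fr(o,ps,p))-(a,b)+.5)*S for p in P]); cv2.polylines(big,[q.astype(int)],True,col,1)
        R=lambda x0,x1,y0,y1,z:[(x0,y0,z),(x1,y0,z),(x1,y1,z),(x0,y1,z)]
        poly(R(-.005,.05,-.055,.055,.022),(0,0,255),g,psi)
        poly(R(-.03,.075,-.041,.041,.014),(255,0,255),g,psi)
        poly(R(-.03,.08,-.055,.055,.014),(255,255,0),g,psi)
        poly(R(-.0725,.0725,-.036,.036,.008),(255,255,255),ph,np.radians(phd))
        outs.append(big)
    w=max(o.shape[1] for o in outs)
    cv2.imwrite(f"pics/{out}.png",np.vstack([cv2.copyMakeBorder(o,0,0,0,w-o.shape[1],0) for o in outs]))
E
python3 - <<'E'
from ov import *
overlay((.517,.210),100.5,(.550,-.169),80,{"top":"top1","side":"side1"},"ov1")
E
```

```text
(no output)
```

View pics/ov1.png

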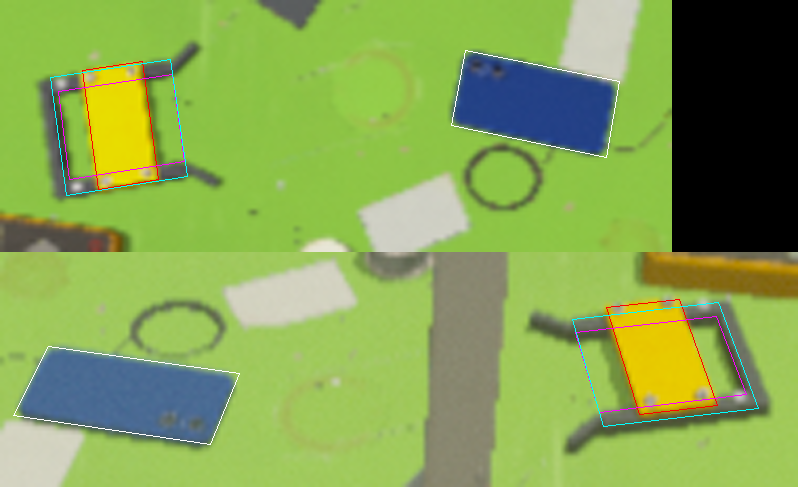

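The overlay fits both objects in both views: bridge at (.517,.210) with yaw 100.5°, phone at (.550,-.169) with yaw 80°. The push will be a gentle arc with two spread fingertips against the trailing end.

```bash
cat >> h.py <<'E'
G0=np.array([.5211,.1879]); PSI=100.5; P0=np.array([.550,-.169]); H0=80.
def u(a): a=np.radians(a); return np.array([np.cos(a),np.sin(a)])
BACK=.0725+.011
E
python3 - <<'E'
from h import *
fingers.gripper_to(0.4)
t=P0-(BACK+.022)*u(H0)
for f in (0,180):
    for p,h in((t,H0),(G0-.08*u(PSI),PSI)):
        q=robot.inverse_kinematics([*p,.03],[180,0,h-f]); print(f,None if q is None else np.round(q,0))
E
```

```text
0 [ 42.  37. -24.  93.  18.  54.   2.]
0 [ 21.  40. -49. 101.  35.  56. -32.]
180 [  21.   35.    7.   94.   -5.   52. -160.]
180 [ -56.   47.   64.  104.  -48.   62. -143.]
```

```bash
python3 - <<'E'
from h import *
t=P0-(BACK+.022)*u(H0)
robot.move_to([*t,.12],[180,0,H0])
robot.line_to([*t,.045],velocity=.1)
hit=robot.line_to([*t,.010],velocity=.02,f_stop=2.5)
z=robot.current_tool_pos(); print(hit,z,robot.current_contact_force(),robot.current_finger_gap())
robot.line_to([*t,z[2]+.003],velocity=.03)
print(robot.current_tool_pos(),robot.current_contact_force(),robot.current_time_s())
snap("side","side2")
im=snap("top","top2"); print(blob("top",im,*B,WB["top"],.008))
E
```

```text
True [ 0.53159778 -0.27287374  0.0163497 ] [ 0.05007369 -0.53596897  4.30645629] 0.40162677735769736
[ 0.53162179 -0.27286027  0.01924261] [-0.44933979  0.04806738 -0.57570447] 6.2833
(array([ 0.5498, -0.1681]), 79.8, 597, array([0.0661, 0.1374]))
```

```bash
cat >> h.py <<'E'
Z=.0184
def hermite(p0,h0,p1,h1,n):
    L=np.linalg.norm(p1-p0); s=np.linspace(0,1,n+1)[1:,None]
    a,b=L*u(h0),L*u(h1)
    p=(2*s**3-3*s**2+1)*p0+(s**3-2*s**2+s)*a+(3*s**2-2*s**3)*p1+(s**3-s**2)*b
    d=(6*s**2-6*s)*(p0-p1)+(3*s**2-4*s+1)*a+(3*s**2-2*s)*b
    return p,np.degrees(np.arctan2(d[:,1],d[:,0]))
def push(p,h,v=.05,f=15):
    """push so the phone centre is at p with heading h"""
    return robot.line_to([*(p-BACK*u(h)),Z],[180,0,h],velocity=v,f_stop=f)
E
python3 - <<'E'
from h import *
PRE=G0-.125*u(PSI)
print(push(P0,H0,.03))
P,H=hermite(P0,H0,PRE,PSI,8)
for i in range(6):
    print(push(P[i],H[i]),P[i].round(3),H[i].round(1),robot.current_contact_force().round(1))
for n in("top","side"):
    im=snap(n,n+"3"); print(blob(n,im,*B,WB[n],.008))
print(robot.current_tool_pos(),robot.current_time_s())
E
```

```text
False
False [ 0.554 -0.14 ] 83.4 [-0.3  0.7 -0.3]
False [ 0.557 -0.111] 86.6 [ 0.   0.3 -0.1]
False [ 0.558 -0.081] 89.5 [-0.1 -0.1  0.1]
False [ 0.557 -0.052] 92.1 [0.2 0.6 0.6]
False [ 0.556 -0.022] 94.5 [ 0.2 -0.3  0.4]
False [0.553 0.007] 96.7 [ 0.3 -0.7  0.1]
(array([0.5506, 0.0092]), 96.4, 581, array([0.0653, 0.1349]))
(array([ 0.5543, -0.0091]), 99.6, 562, array([0.065 , 0.1069]))
[ 0.56254566 -0.07616502  0.01844003] 11.8167
```

```bash
python3 - <<'E'
from ov import *
PRE=G0-.125*u(PSI)
P,H=hermite(P0,H0,PRE,PSI,8)
for i in (6,7): print(push(P[i],H[i]))
print(push(G0-.10*u(PSI),PSI,.04))
for n in("top","side"):
    im=snap(n,n+"4"); c,a,*r=blob(n,im,*B,WB[n],.008); d=c-G0; e=u(PSI); print(c,a,r,"gauge",d@e,d@[-e[1],e[0]])
overlay((.517,.210),100.5,tuple(G0-.10*u(PSI)),100.5,{"top":"top4","side":"side4"},"ov4")
print(robot.current_contact_force(),robot.current_time_s())
E
```

```text
False
False
False
[0.5359 0.093 ] 97.8 [568, array([0.0654, 0.1316])] gauge -0.0960079765051031 0.0027419787372582397
[0.5325 0.1253] 157.3 [285, array([0.0569, 0.0709])] gauge -0.06362924220411405 0.0001988379495793894
[ 1.15974057 -0.30018894  0.31768667] 14.175
```

View pics/ov4.png

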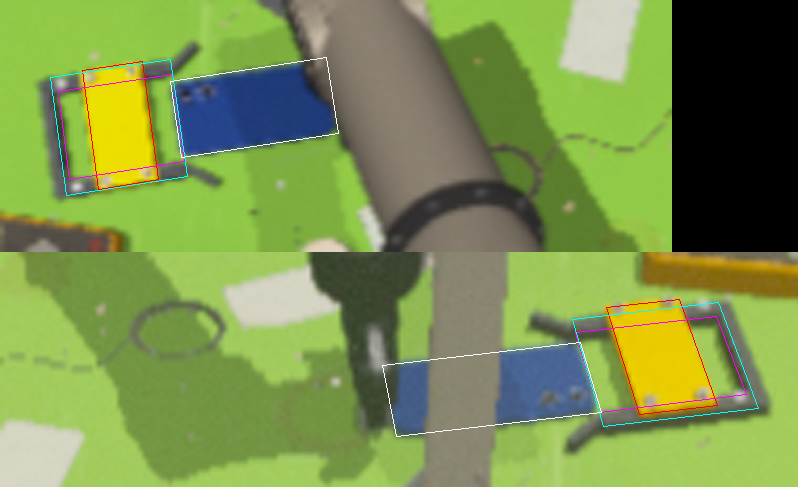

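The phone lies in the mouth, centred and square. I'll push it on to the stop.

```bash
python3 - <<'E'
from ov import *
for x in (-.07,-.03,-.006): print(push(G0+x*u(PSI),PSI,.03,12),robot.current_contact_force().round(1))
print(push(G0+.012*u(PSI),PSI,.012,6),robot.current_contact_force().round(1))
p=robot.current_tool_pos(); d=p[:2]+BACK*u(PSI)-G0; print("phone gauge x by tool",d@u(PSI))
b=p[:2]-.03*u(PSI); robot.line_to([*b,Z],velocity=.05)
robot.line_to([*b,.12]); 
q=b-.25*u(PSI); robot.line_to([*q,.2],velocity=.15)
for n in("top","side"): snap(n,n+"5")
overlay((.517,.210),100.5,tuple(G0+.0025*u(PSI)),100.5,{"top":"top5","side":"side5"},"ov5")
print(robot.current_time_s())
E
```

```text
False [-0.2 -0.  -0.8]
False [ 0.3 -0.9 -0.5]
False [-0.1 -0.4  0. ]
True [-1.   0.4  0.3]
phone gauge x by tool 0.004623788823752135
22.3167
```

View pics/ov5.png

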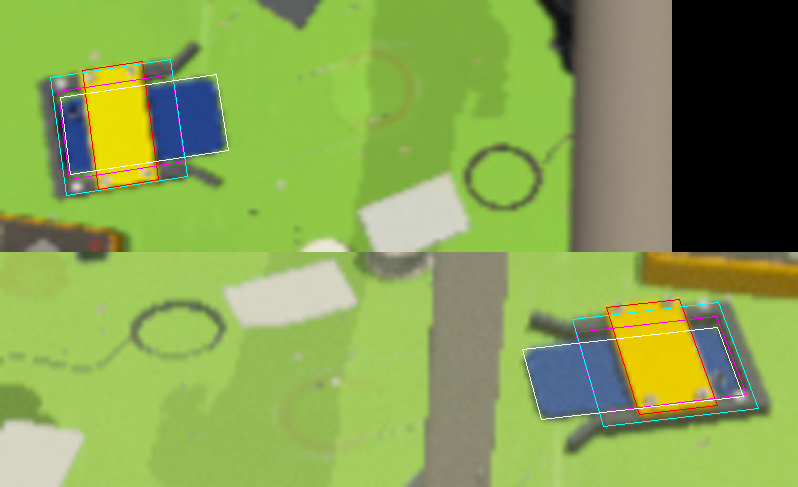

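The phone's leading end is against the stop in both views, with no green between them. It is centred and square, and the hand is clear.

```bash
python3 -c "
from h import *
print(workorder.close_job())"
```

```text
the job is handed in; nothing more can be done
None
```

The blue phone is pushed flat under the yellow bridge to the stop, centred and square in both camera views, with the hand clear; I handed the job in with about 22 s on the robot's clock, and no verdict was returned.

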